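# Build up a gearmotor's output shaft

### The job

Build up the gearmotor's output shaft: slide the brass spacer on first, right up to the shoulder, then the black grooved pulley up against the spacer, then the red end cap over the shaft's end until it sits against the pulley. Push each part fully home before fitting the next, do not drop any, leave all three let go of on the shaft, and do not disturb the tools and other things on the bench.

Things in the scene. Friction and masses are not known exactly. Their poses are not given: they have to be found in the camera images.
- shoulder (a point): Centre of the shoulder face of the gearmotor's level steel shaft, 150 mm above the table, fixed. Its y axis runs along the shaft to the free end (to the robot's left at yaw 0), z is up. The shaft is 24 mm thick and 146 mm long from shoulder to tip. The shoulder is 44 mm wide and stands 16 mm out of the gearbox face, which is 150 mm wide and reaches 75 mm above the shaft's axis.
- rod_tip (a point): Centre of the free end of the shaft, 146 mm from the shoulder along its y axis; same axes as the shoulder. The last 8 mm of the shaft taper from 24 to 14 mm. Below the shaft there is only the table with a few low things lying on it.
- overhang (a point): Middle of the lower front edge of the terminal box that overhangs the shaft: 22 mm past the shoulder towards the tip and 80 mm above the shaft's axis; same axes as the shoulder. The box is 110 mm wide, 63 mm high and goes back over the gearbox. Near the shoulder a gripper must lean back towards the free end, some 35 to 40 degrees from vertical.
- vblock_a: One of three alike fixed steel V-blocks, each carrying one of the parts (which one varies). 56 mm across the part, 36 mm along its axis (block's y axis); nothing of it is higher than 20 mm below the part's axis, so fingers can pass down both sides. Origin at the middle of its underside.
- vblock_b: Second V-block, the same.
- vblock_c: Third V-block, the same.
- spacer: Brass-coloured plain sleeve, 60 mm outside, 44 mm long, bore 30 mm right through, about 0.25 kg. Origin at its centre, its y axis is the bore's axis. It lies in a V-block, axis level, 75 mm above the table. Home: its end against the shoulder, its centre 22 mm from it.
- pulley: Black pulley with three V-grooves, 60 mm outside, 60 mm long, bore 30 mm right through, about 0.32 kg. Origin at its centre, its y axis is the bore's axis. It lies in a V-block, axis level, 75 mm above the table. Home: against the spacer, its centre 74 mm from the shoulder.
- cap: Red end cap, 60 mm outside, 60 mm long, about 0.15 kg, blind bore 28 mm wide, 45 mm deep. Origin at the middle of its length; its y axis is the bore's axis and points to the closed end; the open end faces roughly to the robot's right. It lies in a V-block, axis level, 75 mm above the table. Home: rim against the pulley, its centre 134 mm from the shoulder, 42 mm of shaft inside it.
- pliers: Bystander: slip-joint pliers with red handles, 180 mm long, 18 mm high, lying flat; origin at the pivot. Leave alone.
- wrench: Bystander: steel open-ended wrench 180 mm long, lying flat; origin at its middle. Leave alone.
- bearing: Bystander: steel ring bearing 62 mm across, 16 mm high, lying flat; origin at the middle of its underside. Leave alone.
- oil_bottle: Bystander: white plastic bottle with a yellow label, 60 mm across, 150 mm tall, standing; origin at the middle of its underside. Leave alone.
- dial_gauge: Bystander: dial gauge on a black magnetic base 55 mm square with a 195 mm high post; origin at the middle of its underside. Leave alone.

How it is judged:
On the way, in this order (a step that is already met when the one before it is completed fails the run):
1. the spacer is on the shaft, against the shoulder (y of spacer in the frame of shoulder between 0.018 and 0.026 m and x of spacer in the frame of shoulder between -0.006 and 0.006 m and z of spacer in the frame of shoulder between -0.008 and 0.006 m and angle between the y axis of spacer and the y axis of shoulder, either way round below 0.2 rad), for 0.2 s.
2. the pulley is on the shaft, against the spacer (y of pulley in the frame of shoulder between 0.07 and 0.08 m and x of pulley in the frame of shoulder between -0.006 and 0.006 m and z of pulley in the frame of shoulder between -0.008 and 0.006 m and angle between the y axis of pulley and the y axis of shoulder, either way round below 0.2 rad), for 0.2 s.
3. the end cap is on the shaft's end, against the pulley (y of cap in the frame of shoulder between 0.13 and 0.142 m and x of cap in the frame of shoulder between -0.006 and 0.006 m and z of cap in the frame of shoulder between -0.008 and 0.006 m and angle between the y axis of cap and the y axis of shoulder, either way round below 0.2 rad), for 0.2 s.
At the end, for the whole second after the job is handed in: All three at rest on the shaft, centres 18-26 mm (spacer), 70-80 mm (pulley) and 130-142 mm (cap) from the shoulder along it, each within 6 mm sideways and 8 mm below to 6 mm above the shaft's axis, and within 0.2 rad of its direction (all of step 1 and all of step 2 and all of step 3 and linear speed of each of spacer, pulley, cap below 0.02 m/s); the robot touches nothing.
It fails at once if a part is dropped (its centre below 50 mm) (height (world z) of any of spacer, pulley, cap below 0.05 m).
It fails at once if a bystander is moved by more than 30 mm (distance of any of pliers, wrench, bearing, oil_bottle, dial_gauge from where it was at the start of the episode above 0.03 m).
It also fails if it takes over 69 s, if anything falls off the work surface, if the arm or the gripper's body presses on something with over 40 N, if the wrist force passes 120 N, or if a joint passes its speed limit or range.

### The arm

A 7-joint arm with a two-finger parallel gripper is mounted at the origin on the work surface. World frame = base frame: x ahead of the robot, y to its left, z up, the work surface at z = 0. Lengths are in m, angles in rad, forces in N, time in s.
With the tool pointing down it reaches from about 0.425 to 0.925 m from the base axis. Payload 6.8 kg.
Tool frame: the origin (TCP) lies on the mounting face of the last link; the fingertips stand 173 mm ahead of it and the grasp point (between the pads) lies 155 mm ahead of it; z points along the fingers, y is the line along which they close (so a half turn about z gives the same grasp; the last joint's range is limited). The gripper opens to 85 mm and grips with 20 to 120 N. Pads are 22 mm wide; open, the fingers measure 114 mm over their backs; the gripper's body (76 mm by 85 mm) begins 54 mm behind the grasp point. The pads swing forward as they close: fully open they stand 13 mm farther back than shut.
Start: joints at [1.153, 0.477, 0.022, 1.555, -0.011, 1.109, -0.083], TCP at [0.206, -0.643, 0.405] pointing down, gripper open.
Joint ranges: [-2.96, 2.96], [-0.34, 2.1], [-1.41, 1.46], [0.24, 2.44], [-1.37, 4.51], [0.17, 1.92], [-2.96, 2.96]. Speed limits (rad/s): [2.39, 2.39, 3.14, 3.14, 3.14, 3.14, 3.14].

### API

Orientations are given as a unit quaternion [w, x, y, z].
In Python, from station import bot gives the robot as it stands. The module is installed in compiled form; this text tells all that it offers.
- The arm moves only by the shell command python3 -m pendant 'ROWS' [FORCE]. ROWS is JSON, a list of rows, each a list of 5 numbers: the finger opening in m, from 0 to 0.0854, then the shift along the tool's x, y, z in m, then the turn about the tool's z in degrees. In form: [[jaw, x, y, z, yaw], ...]. A call has 1 to 12 rows; each row shifts and turns the commanded pose from where the row before left it, along the tool's axes as they then stand; what a row does not reach is not made up. A row lasts 1/12 s, in which the tool goes at most 41.7 mm and 7.16 degrees, less where a joint would pass 70% of its speed; a pose out of reach is approached as far as the arm can. A call with a gripper value outside its range is refused whole. The fingers move at their own pace and stop on an object; FORCE is the grip in N (left out, the last holds). Time passes only in rows, so rows that do not move let the fingers close. It gives the time, the measured TCP pose, the force, the opening and the grip force at its end, in the units of the state.
- bot.get_obs(): the state, without advancing time (a new reading comes with each control period).
- bot.read_camera(name): name is "scene" or "top"; returns (picture, depth): 400x640x3 uint8, blue, green, red; 400x640 float32, m along the optical axis (not along the pixel's ray), 0 where there is no reading.
- bot.camera_model(name): a dict with "intrinsics" (3x3 intrinsics, pixels), "dist_coeffs" ([k1, k2, p1, p2, k3] as OpenCV has them; the pictures are not rectified), "R" (3x3) and "t" (3): a world point X has camera coordinates R X + t. Camera axes: x right, y down, z forward; pixel columns grow to the right and rows downward; lengths in m; the calibration is good to about 2 mm. A picture is of the moment at which its call begins. camera_model takes no time and is no camera call.
- bot.hand_in(): hands the job in; it is judged then, once.
Trained networks look in the newest picture that a camera, given by its name, has taken for a name from the list of things; names that differ only in an ending like _2 or _b are one class to them, and where a whole thing is asked for, a point or a joint stands for the part that bears it (a point fixed in the world has none). Each returns a list of dicts, best first, with "score" (0 to 1); they miss things now and then, are a little off and sometimes report something else, mostly with a low value. They report only what shows in the picture. A call takes as long as a camera call.
- bot.boxes_of(name, camera): "at" ([column, row] in pixels, amid what is visible of it).
- bot.trace(name, camera): "mask" (400x640 bool, what is visible of it) and "at" ([column, row] in pixels, amid what is visible of it).
- bot.pinpoint(name, camera): "at" ([column, row] in pixels: a listed point, or the origin of a listed thing).
The state is a dict: "t": time; "q": joint angles; "joint_vel": joint speeds; "joint_torque": joint torques, N m; "eef_pos": TCP position; "tool_rot": TCP orientation; "contact_force": force on the tool from outside, world axes, zero at the start; "torque": the same for the moment, N m; "gripper_width": opening from 0.0 (shut) to 1.0 (fully open); "grasp_force": force on a finger pad.
Only numpy, scipy, OpenCV 4.12 (cv2) and the standard library are available. Lean on these libraries where they do the work, as an engineer would, in place of code of your own. Each camera call takes 0.05 s, during which the arm holds its last target. There are 200 camera calls.

## Working session

There is one attempt and no reset: what is moved stays moved. The work goes in short steps, Python scripts to look and compute and a shell command to move; the robot and the scene stay as the last step left them, time stands still between calls to the robot, and variables do not carry over. Pictures are saved under pics/ and viewed, at most 12 in all, crops included, and the job is handed in when it is done.

```bash
mkdir -p pics
cat > h.py <<'E'
import numpy as np, cv2
from station import bot
def ray(cam,px):
    m=bot.camera_model(cam);K=np.array(m["intrinsics"],float);R=np.array(m["R"]);t=np.array(m["t"])
    u=cv2.undistortPoints(np.array(px,float).reshape(-1,1,2),K,np.array(m["dist_coeffs"],float)).reshape(-1,2)
    d=np.c_[u,np.ones(len(u))]
    return -R.T@t, d@R   # origin, dirs with unit depth
def at_z(cam,px,z):
    o,d=ray(cam,px); return o+d*((z-o[2])/d[:,2])[:,None]
def at_depth(cam,px,dep):
    o,d=ray(cam,px); return o+d*np.asarray(dep).reshape(-1,1)
def proj(cam,X):
    m=bot.camera_model(cam)
    return cv2.projectPoints(np.array(X,float).reshape(-1,3),cv2.Rodrigues(np.array(m["R"]))[0],np.array(m["t"],float),np.array(m["intrinsics"],float),np.array(m["dist_coeffs"],float))[0].reshape(-1,2)
E
python3 - <<'E'
from h import *
np.set_printoptions(precision=4,suppress=True)
for c in("scene","top"):
    p,d=bot.read_camera(c);cv2.imwrite(f"pics/{c}0.png",p)
    np.save(f"d_{c}.npy",d)
    print(c,ray(c,[[320,200]]))
    for n in("spacer","pulley","cap"):
        for r in bot.trace(n,c)[:1]:
            m=r["mask"]&(d>0);v,u=np.nonzero(m)
            X=at_depth(c,np.c_[u,v],d[m])
            k=X[:,2]>.06; X=X[k]
            top=X[X[:,2]>np.percentile(X[:,2],60)]
            print(n,round(r["score"],2),r["at"],k.sum(),"med",np.median(X,0),"min",np.percentile(X,2,0),"max",np.percentile(X,98,0))
    for n in("shoulder","rod_tip","overhang"):
        for r in bot.pinpoint(n,c)[:1]: print(n,round(r["score"],2),r["at"],at_z(c,[r["at"]],.23 if n=="overhang" else .15))
print(bot.get_obs())
E
```

```text
scene (array([ 1.2145, -0.3901,  0.8004]), array([[-0.6103,  0.478 , -0.6318]]))
spacer 0.76 [364.9, 222.3] 452 med [0.6761 0.1771 0.093 ] min [0.6434 0.1641 0.0614] max [0.6949 0.2068 0.1066]
pulley 0.59 [325.1, 208.6] 479 med [0.5609 0.1542 0.0933] min [0.531  0.1307 0.0613] max [0.5799 0.1898 0.1064]
cap 0.8 [331.7, 176.3] 378 med [0.4556 0.2455 0.0917] min [0.4227 0.2287 0.0614] max [0.4738 0.2831 0.1068]
shoulder 0.58 [218.8, 244.5] [[ 0.5694 -0.1783  0.15  ]]
rod_tip 0.88 [270.6, 220.7] [[ 0.5744 -0.0415  0.15  ]]
top (array([0.4908, 0.1059, 1.2676]), array([[ 0.0904,  0.0032, -0.9959]]))
spacer 0.57 [292.9, 176.8] 323 med [0.6631 0.1876 0.0989] min [0.6383 0.1674 0.0766] max [0.6953 0.2094 0.1055]
pulley 0.81 [302.6, 217.5] 406 med [0.5505 0.1641 0.097 ] min [0.5234 0.1359 0.0805] max [0.5788 0.1946 0.1065]
cap 0.65 [264.6, 256.1] 446 med [0.4444 0.2602 0.0985] min [0.4166 0.2322 0.0699] max [0.4722 0.2912 0.1063]
shoulder 0.94 [430.7, 206.4] [[ 0.5675 -0.1856  0.15  ]]
rod_tip 0.73 [371.3, 203.1] [[ 0.5804 -0.0276  0.15  ]]
overhang 0.71 [425.6, 204.7] [[ 0.5666 -0.1523  0.23  ]]
{'t': 0.7, 'q': array([ 1.1529,  0.477 ,  0.0224,  1.5554, -0.0115,  1.1093, -0.0831]), 'joint_vel': array([-0.0004,  0.0001, -0.0003,  0.0016,  0.0001, -0.0001,  0.0031]), 'joint_torque': array([  0.0001, -59.6174,   1.606 , -28.1502,   0.0124,   0.0015,
         0.    ]), 'eef_pos': array([ 0.2058, -0.6429,  0.4047]), 'tool_rot': array([0.    , 0.988 , 0.1543, 0.    ]), 'contact_force': array([0.6706, 0.0061, 0.3659]), 'torque': array([-0.0017,  0.0365,  0.0125]), 'grasp_force': 0.0, 'gripper_width': 0.9957753169472578}
```

View pics/scene0.png

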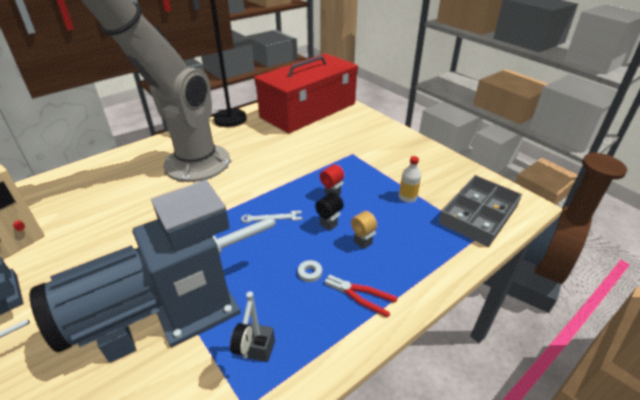

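View pics/top0.png

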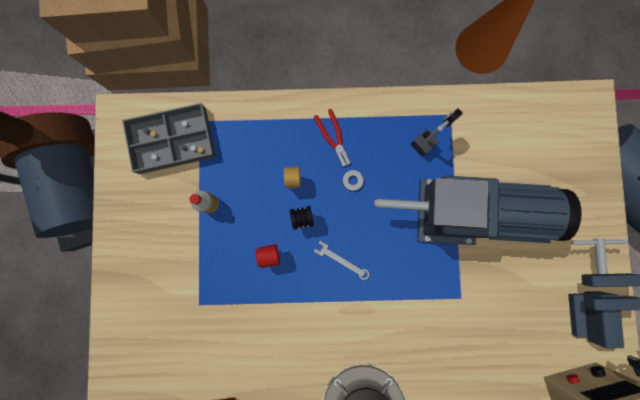

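```bash
cat > fit.py <<'E'
from h import *
from scipy.optimize import least_squares
np.set_printoptions(precision=4,suppress=True)
def fitcyl(X,r,z,c0,a0,zfree=False):
    # axis dir (cos a, sin a,0)
    def f(p):
        s=-(X[:,0]-p[0])*np.sin(p[1])+(X[:,1]-c0[1])*np.cos(p[1])if 0 else None
        n=np.array([-np.sin(p[1]),np.cos(p[1])])
        lat=(X[:,:2]-c0)@n-p[0]
        return np.hypot(lat,X[:,2]-z-p[2]*zfree)-r
    s=least_squares(f,[0,a0,0],loss="soft_l1",f_scale=.002)
    p=s.x;a=np.array([np.cos(p[1]),np.sin(p[1])]);n=np.array([-a[1],a[0]])
    return np.array(c0)+p[0]*n,a,p,np.median(abs(s.fun)),s.fun
E
python3 - <<'E'
from fit import *
def cloud(c,sel=None):
    d=np.load(f"d_{c}.npy");v,u=np.nonzero((d>0) if sel is None else sel&(d>0))
    return at_depth(c,np.c_[u,v],d[v,u])
C={c:cloud(c) for c in("scene","top")}
c0=np.array([.575,-.1]);
for cs in(["scene"],["top"],["scene","top"]):
    X=np.vstack([C[c] for c in cs])
    k=(abs(X[:,0]-.573)<.03)&(X[:,1]>-.14)&(X[:,1]<-.045)&(X[:,2]>.13)&(X[:,2]<.175)
    c,a,p,e,_=fitcyl(X[k],.012,.15,c0,np.pi/2,True)
    k=(abs((X[:,:2]-c)@[-a[1],a[0]])<.006)&(X[:,2]>.14)&(X[:,2]<.175)&(X[:,1]>-.14)&(X[:,1]<.02)
    s=(X[k][:,:2]-c)@a
    print("shaft",cs,k.sum(),c,np.degrees(p[1]),"dz",p[2],e,"tip",c+a*s.max(),"tip95",c+a*np.percentile(s,97))
    m=(abs(X[:,0]-.57)<.05)&(X[:,2]>.25)&(X[:,2]<.32)&(X[:,1]>-.3)&(X[:,1]<-.05)
    s=(X[m][:,:2]-c)@a; print("box front s",np.percentile(s,[98,99.5]),"z",np.median(X[m][:,2]))
for n,c0,L in(("spacer",[.665,.188],.044),("pulley",[.55,.164],.06),("cap",[.445,.261],.06)):
    for cs in(["scene"],["top"],["scene","top"]):
        X=np.vstack([C[c] for c in cs]);
        k=(np.hypot(*(X[:,:2]-c0).T)<.048)&(X[:,2]>.078)&(X[:,2]<.115)
        Y=X[k]
        c,a,p,e,res=fitcyl(Y,.03,.075,np.array(c0),np.pi/2)
        s=(Y[:,:2]-c)@a; s=s[abs(res)<.004]
        lo,hi=np.percentile(s,[2,98]); print(n,cs,k.sum(),"ctr",c+a*(lo+hi)/2,"ang",np.degrees(p[1]),"err",e,"len",hi-lo,"lohi",lo,hi)
E
```

```text
shaft ['scene'] 146 [ 0.5732 -0.0999] 86.10943071759317 dz 0.0007659041160667562 0.000825112702011581 tip [ 0.5775 -0.0363] tip95 [ 0.5772 -0.0411]
box front s [-0.0635 -0.0604] z 0.2933533113802025
shaft ['top'] 182 [ 0.5758 -0.1001] 84.7999767132453 dz -0.0011730806056047213 0.0011133614875602858 tip [ 0.5817 -0.0343] tip95 [ 0.5815 -0.0367]
box front s [-0.0573 -0.057 ] z 0.29144905206975014
shaft ['scene', 'top'] 353 [ 0.5742 -0.0999] 85.69451360435018 dz -0.00027911301264336975 0.0013047796984258161 tip [ 0.5792 -0.0341] tip95 [ 0.5789 -0.0385]
box front s [-0.0578 -0.0571] z 0.29233502798914945
spacer ['scene'] 335 ctr [0.6652 0.1859] ang 90.66190271583353 err 0.0014130948005816463 len 0.04231696492577802 lohi -0.023239794480953386 0.019077170444824636
spacer ['top'] 325 ctr [0.6676 0.1891] ang 89.99263571435755 err 0.001381423356742205 len 0.04088294952824643 lohi -0.01935983551518413 0.021523114013062297
spacer ['scene', 'top'] 660 ctr [0.6664 0.1873] ang 89.66122641638094 err 0.0015518416434898864 len 0.04373919763855933 lohi -0.022598653334377387 0.021140544304181944
pulley
[... 252 characters left out ...]
9340393218 lohi -0.028456321953201524 0.029707771450730655
pulley ['scene', 'top'] 786 ctr [0.5486 0.163 ] ang 99.0177075513273 err 0.002446991998637538 len 0.05949572061607912 lohi -0.030496628424009135 0.028999092192069982
cap ['scene'] 289 ctr [0.4421 0.2571] ang 99.82188355378906 err 0.0015707039302577386 len 0.05139987612056428 lohi -0.029033651313340094 0.022366224807224184
cap ['top'] 445 ctr [0.4445 0.2607] ang 99.25453720938643 err 0.0016939631804038686 len 0.05237276320880247 lohi -0.026409004233944763 0.02596375897485771
cap ['scene', 'top'] 734 ctr [0.4434 0.2593] ang 99.19309219824063 err 0.0018195212941868096 len 0.05351566994436155 lohi -0.02819706603185157 0.02531860391250998
```

The two pictures show the gearmotor shaft (top view, columns 376–430, row 205), spacer at (293,177), pulley at (302,217), cap at (267,256). Bystanders are clear of the paths: wrench (340,260), bearing (353,181), pliers (335,140), gauge (430,140). The fits agree with the given heights and lengths.

```bash
python3 -m pendant '[[0.085,0,0,-0.008,-6.02],[0.085,0,0,-0.008,-6.02],[0.085,0,0,-0.008,-6.02],[0.085,0,0,-0.008,-6.02],[0.085,0,0,-0.008,-6.02],[0.085,0,0,-0.008,-6.02],[0.085,0,0,-0.008,-6.02],[0.085,0,0,-0.008,-6.02],[0.085,0,0,-0.008,-6.02],[0.085,0,0,-0.008,-6.02],[0.085,0,0,-0.008,-6.02],[0.085,0,0,-0.008,-6.03]]' 60 && python3 -m pendant '[[0.085,0.034,0.019,0,0],[0.085,0.034,0.019,0,0],[0.085,0.034,0.019,0,0],[0.085,0.034,0.019,0,0],[0.085,0.034,0.019,0,0],[0.085,0.034,0.019,0,0],[0.085,0.034,0.019,0,0],[0.085,0.034,0.019,0,0],[0.085,0.034,0.019,0,0],[0.085,0.034,0.019,0,0],[0.085,0.034,0.019,0,0],[0.085,0.034,0.019,0,0]]'
```

```text
t: 1.7
eef_pos: [0.2057, -0.6429, 0.5012]
tool_rot: [0.0, 0.705, 0.709, -0.0]
contact_force: [-0.9, 0.9, 0.9]
gripper_width: 0.994
grasp_force: 0.0
t: 2.7
eef_pos: [0.4342, -0.233, 0.5011]
tool_rot: [0.0, 0.707, 0.707, -0.0]
contact_force: [0.9, -0.1, 0.3]
gripper_width: 0.994
grasp_force: 0.0
```

```bash
python3 -m pendant '[[0.085,0.0357,0.0193,0,0],[0.085,0.0357,0.0193,0,0],[0.085,0.0357,0.0193,0,0],[0.085,0.0357,0.0193,0,0],[0.085,0.0357,0.0193,0,0],[0.085,0.0357,0.0193,0,0],[0.085,0.0357,0.0193,0,0],[0.085,0.0357,0.0193,0,0],[0.085,0.0357,0.0193,0,0],[0.085,0.0357,0.0193,0,0],[0.085,0.0357,0.0193,0,0],[0.085,0.0357,0.0193,0,0]]' && python3 -m pendant '[[0.085,0,0,0.035,0],[0.085,0,0,0.035,0],[0.085,0,0,0.035,0],[0.085,0,0,0.035,0],[0.085,0,0,0.01,0],[0.085,0,0,0,0]]'
```

```text
t: 3.7
eef_pos: [0.6662, 0.195, 0.5006]
tool_rot: [0.0, 0.707, 0.707, -0.0]
contact_force: [0.7, -0.3, 0.6]
gripper_width: 0.996
grasp_force: 0.0
t: 4.2
eef_pos: [0.6647, 0.1926, 0.3473]
tool_rot: [-0.001, 0.707, 0.707, -0.003]
contact_force: [0.5, 0.6, 0.4]
gripper_width: 1.0
grasp_force: 0.0
```

```bash
python3 -m pendant '[[0.085,0,0,0.025,0],[0.085,0,0,0.025,0],[0.085,0,0,0.025,0],[0.085,0,0,0.025,0],[0.085,0,0,0.015,0],[0.085,0,0,0.005,0],[0.085,0,0,0,0],[0.085,0,0,0,0]]'
python3 - <<'E'
from h import *
p,d=bot.read_camera("scene");cv2.imwrite("pics/s1.png",cv2.resize(p[130:330,230:500],None,fx=2.5,fy=2.5))
o=bot.get_obs();print(o["eef_pos"],o["tool_rot"],o["contact_force"])
E
```

```text
t: 4.87
eef_pos: [0.6662, 0.194, 0.2327]
tool_rot: [0.0, 0.707, 0.707, 0.001]
contact_force: [-0.2, 0.2, -0.1]
gripper_width: 0.997
grasp_force: 0.0
[0.66628367 0.19405715 0.23299175] [6.28441502e-04 7.07185688e-01 7.07025940e-01 1.52596318e-03] [ 0.78589346  0.5519174  -0.26502701]
```

View pics/s1.png

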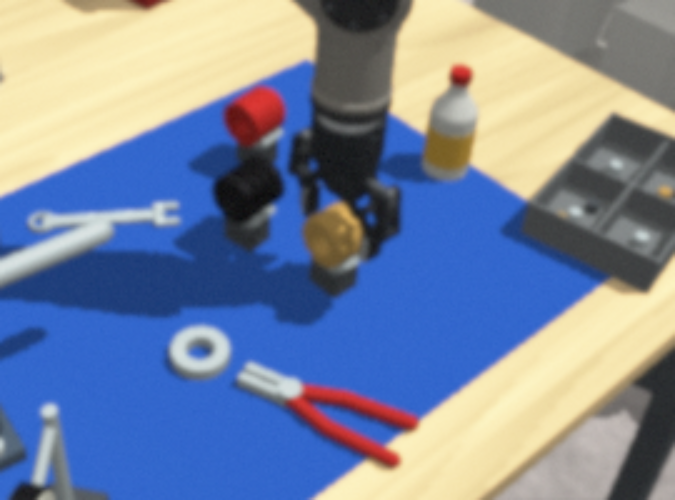

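The fingers straddle the spacer (crop 335,235), towards its far end as planned. Closing and lifting.

```bash
python3 -m pendant '[[0.085,0,0,0.005,0],[0.05,0,0,0,0],[0.05,0,0,0,0],[0.05,0,0,0,0],[0.05,0,0,0,0],[0.05,0,0,0,0],[0.05,0,0,0,0]]' 70 && python3 -m pendant '[[0.04,0,0,-0.01,0],[0.04,0,0,-0.02,0],[0.04,0,0,-0.025,0],[0.04,0,0,-0.025,0],[0.04,0,0,0,0],[0.04,0,0,0,0]]'
```

```text
t: 5.5
eef_pos: [0.6658, 0.1936, 0.2266]
tool_rot: [0.0, 0.707, 0.707, 0.001]
contact_force: [-1.0, 0.6, 5.6]
gripper_width: 0.691
grasp_force: 75.8
t: 6.0
eef_pos: [0.6656, 0.1937, 0.3072]
tool_rot: [0.001, 0.707, 0.707, 0.001]
contact_force: [-0.6, 0.4, -3.3]
gripper_width: 0.691
grasp_force: 75.6
```

```bash
python3 -m pendant '[[0.04,0,0,0,4.3],[0.04,-0.018,-0.0069,0.0006,0],[0.04,-0.018,-0.0069,0.0006,0],[0.04,-0.018,-0.0069,0.0006,0],[0.04,-0.018,-0.0069,0.0006,0],[0.04,-0.018,-0.0069,0.0006,0],[0.04,-0.018,-0.0069,0.0006,0],[0.04,-0.018,-0.0069,0.0006,0],[0.04,-0.018,-0.0069,0.0006,0],[0.04,-0.018,-0.0069,0.0006,0],[0.04,-0.018,-0.0069,0.0006,0],[0.04,0,0,0,0]]'
cat > rel.py <<'E'
import sys
from fit import *
n,L=sys.argv[1],float(sys.argv[2])
o=bot.get_obs();tcp=o["eef_pos"];print(tcp,o["tool_rot"],o["contact_force"])
q=o["tool_rot"];print("tool x ang",np.degrees(2*np.arctan2(q[2],q[1])))
for c in("scene","top"):
    p,d=bot.read_camera(c);cv2.imwrite(f"pics/{n}_{c}.png",p)
    v,u=np.nonzero(d>0);A=at_depth(c,np.c_[u,v],d[v,u])
    k=(abs(A[:,0]-.573)<.03)&(A[:,1]>-.14)&(A[:,1]<-.045)&(A[:,2]>.13)&(A[:,2]<.175)
    sc,a,sp,e,_=fitcyl(A[k],.012,.15,np.array([.575,-.1]),np.pi/2,True)
    print(c,"shaft",k.sum(),sc,np.degrees(sp[1]),sp[2],e)
    r=bot.trace(n,c)
    if not r: print("no trace");continue
    m=r[0]["mask"]&(d>0);v,u=np.nonzero(m);X=at_depth(c,np.c_[u,v],d[m])
    X=X[(abs(X[:,2]-.15)<.04)&(np.hypot(*(X[:,:2]-tcp[:2]).T)<.06)]
    if len(X)<40: print("few",len(X));continue
    pc,b,pp,e,res=fitcyl(X,.03,.15,tcp[:2].copy(),sp[1],True)
    s=((X[:,:2]-pc)@b)[abs(res)<.004];lo,hi=np.percentile(s,[2,98]);ctr=pc+b*(lo+hi)/2
    print(" part",len(X),ctr,np.degrees(pp[1]),"z",pp[2],e,"len",hi-lo)
    print(" lateral part-shaft (tool y)",(ctr-sc)@[a[1],-a[0]]*1000,"mm; along from shoulder",((ctr-sc)@a+.08)*1000,"tcp lateral",(tcp[:2]-sc)@[a[1],-a[0]]*1000)
E
python3 rel.py spacer .044
```

```text
t: 7.0
eef_pos: [0.581, 0.0143, 0.2972]
tool_rot: [-0.001, 0.735, 0.678, -0.003]
contact_force: [0.3, -1.0, -3.4]
gripper_width: 0.692
grasp_force: 75.7
[0.581  0.0143 0.2972] [-0.0006  0.7348  0.6783 -0.0035] [ 0.3034 -0.9823 -3.4341]
tool x ang 85.41513130166824
scene shaft 398 [ 0.5731 -0.0999] 85.82793908669417 0.0007596554635995133 0.0008212739510061037
 part 290 [ 0.5777 -0.0049] 86.94271407887732 z -0.0032997568564822007 0.0021586813942563246 len 0.019031414533946894
 lateral part-shaft (tool y) -2.383545064944573 mm; along from shoulder 175.0429497243184 tcp lateral -0.4785386427137665
top shaft 60 [ 0.5759 -0.1001] 85.36833900482596 -0.0014940609914828988 0.0010292735583849483
few 0
```

```bash
python3 -m pendant '[[0.04,0,0.0015,-0.003,0],[0.04,0,0,0,0],[0.04,0,0,0,0],[0.04,0,0,0,0]]' && python3 rel.py spacer .044
```

```text
t: 7.53
eef_pos: [0.5847, 0.0196, 0.3028]
tool_rot: [-0.0, 0.733, 0.68, 0.0]
contact_force: [0.2, -0.2, -2.2]
gripper_width: 0.693
grasp_force: 75.6
[0.5847 0.0196 0.3028] [-0.      0.7329  0.6803  0.0002] [ 0.1987 -0.1974 -2.1869]
tool x ang 85.74078122859915
scene shaft 399 [ 0.5732 -0.0999] 85.98558938899244 0.000992499397256573 0.0007654688239046598
 part 339 [0.5832 0.0093] 88.26839434091812 z 0.0020984508952603714 0.0021398497055587495 len 0.03601197720048002
 lateral part-shaft (tool y) 2.3437510733911577 mm; along from shoulder 189.59596909700576 tcp lateral 3.15875351452656
top shaft 62 [ 0.5788 -0.1007] 79.86695679922948 -0.0014466662751286493 0.0009650515550281898
no trace
```

View pics/spacer_scene.png

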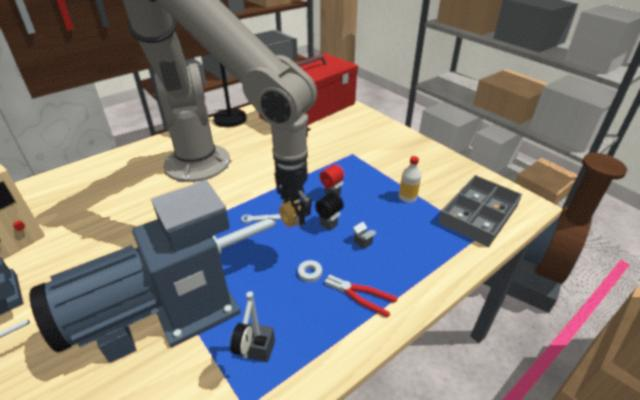

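Scene view: spacer held at (290,213) in line with the shaft tip (272,222). I shift about 1.5 mm sideways and start threading it on.

```bash
python3 -m pendant '[[0.04,0,-0.0015,0,0],[0.04,-0.01,0,0,0],[0.04,-0.01,0,0,0],[0.04,-0.008,0,0,0],[0.04,-0.006,0,0,0],[0.04,-0.006,0,0,0],[0.04,0,0,0,0],[0.04,0,0,0,0]]' && python3 -m pendant '[[0.04,-0.005,0,0,0],[0.04,-0.005,0,0,0],[0.04,0,0,0,0],[0.04,0,0,0,0]]'
```

```text
t: 8.4
eef_pos: [0.5801, -0.0212, 0.3027]
tool_rot: [-0.0, 0.734, 0.68, 0.0]
contact_force: [-0.3, 1.3, -3.3]
gripper_width: 0.69
grasp_force: 75.6
t: 8.73
eef_pos: [0.5793, -0.0311, 0.3026]
tool_rot: [0.0, 0.733, 0.68, -0.0]
contact_force: [0.3, 0.2, -1.8]
gripper_width: 0.69
grasp_force: 75.6
```

```bash
python3 -m pendant '[[0.04,-0.008,0,0,0],[0.04,-0.008,0,0,0],[0.04,-0.008,0,0,0],[0.04,-0.008,0,0,0],[0.04,-0.008,0,0,0],[0.04,0,0,0,0]]' && python3 -m pendant '[[0.04,-0.008,0,0,0],[0.04,-0.008,0,0,0],[0.04,-0.008,0,0,0],[0.04,-0.008,0,0,0],[0.04,-0.006,0,0,0],[0.04,0,0,0,0],[0.04,0,0,0,0]]'
```

```text
t: 9.23
eef_pos: [0.5762, -0.0734, 0.3025]
tool_rot: [0.0, 0.734, 0.679, -0.001]
contact_force: [0.4, -0.7, -2.5]
gripper_width: 0.689
grasp_force: 75.6
t: 9.82
eef_pos: [0.5734, -0.1089, 0.3027]
tool_rot: [-0.0, 0.733, 0.68, -0.0]
contact_force: [0.6, 0.1, -3.4]
gripper_width: 0.693
grasp_force: 75.6
```

```bash
python3 -m pendant '[[0.04,0,0,0.002,0],[0.04,0,0,0.001,0],[0.07,0,0,0,0],[0.085,0,0,0,0],[0.085,0,0,0,0],[0.085,0,0,0,0],[0.085,0,0,0,0]]' && python3 -m pendant '[[0.085,0,0,-0.01,0],[0.085,0,0,-0.02,0],[0.085,0,0,-0.02,0],[0.085,0,0,-0.02,0],[0.085,0.02,0,0,0],[0.085,0.025,0,0,0],[0.085,0.025,0,0,0],[0.085,0.025,0,0,0],[0.085,0,0,0,0],[0.085,0,0,0,0]]' && python3 rel.py spacer .044; python3 -c "
from station import bot;print(bot.get_obs()['q'])"
```

```text
t: 10.4
eef_pos: [0.5736, -0.1083, 0.2999]
tool_rot: [0.0, 0.733, 0.68, 0.0]
contact_force: [0.7, -0.2, 0.8]
gripper_width: 0.997
grasp_force: 0.0
t: 11.23
eef_pos: [0.5807, -0.0118, 0.3707]
tool_rot: [0.0, 0.732, 0.681, 0.001]
contact_force: [-0.1, -1.2, 0.3]
gripper_width: 0.993
grasp_force: 0.0
[ 0.5807 -0.0118  0.3707] [0.0002 0.7319 0.6814 0.0006] [-0.1467 -1.2262  0.2719]
tool x ang 85.90463018812183
scene shaft 571 [ 0.584  -0.0982] 101.46028090344299 0.005234610882402317 0.004064660600761029
few 0
top shaft 0 [ 0.575 -0.1  ] 90.0 0.0 nan
no trace
[ 0.44142541  0.44186432 -0.67829493  1.78620363  0.31997971  1.02604228
 -0.4354719 ]
  return _methods._mean(a, axis=axis, dtype=dtype,
  ret = ret.dtype.type(ret / rcount)
```

View pics/spacer_scene.png

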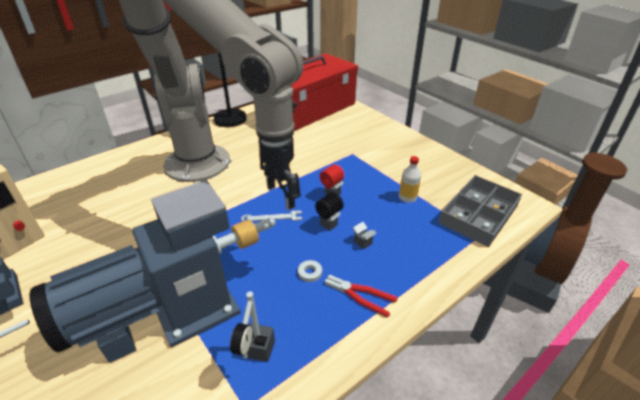

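The spacer hangs on the shaft at (245,233), not yet home. Now a quarter turn and touch the shaft with the leading fingertip.

```bash
python3 -m pendant '[[0.085,0,0,0,7],[0.085,0,0,0,7],[0.085,0,0,0,7],[0.085,0,0,0,7],[0.085,0,0,0,7],[0.085,0,0,0,7],[0.085,0,0,0,7],[0.085,0,0,0,7],[0.085,0,0,0,7],[0.085,0,0,0,7],[0.085,0,0,0,7],[0.085,0,0,0,7]]' && python3 -m pendant '[[0.085,0,0,0,6],[0.085,0,0,0.01,0],[0.085,0,0,0.01,0],[0.085,0,0,0.01,0],[0.085,0,0,0.004,0],[0.085,0,0,0,0],[0.085,0,0,0,0],[0.085,0,0,0,0]]' && python3 -m pendant '[[0.085,0,0,0.003,0],[0.085,0,0,0,0],[0.085,0,0,0,0]]' && python3 -m pendant '[[0.085,0,0,0.003,0],[0.085,0,0,0,0],[0.085,0,0,0,0]]'
```

```text
t: 12.43
eef_pos: [0.5806, -0.015, 0.3698]
tool_rot: [0.0, 1.0, 0.011, -0.0]
contact_force: [-0.2, -0.3, -0.4]
gripper_width: 0.998
grasp_force: 0.0
t: 13.1
eef_pos: [0.5808, -0.0137, 0.3359]
tool_rot: [-0.0, 0.999, -0.037, 0.0]
contact_force: [-0.1, 1.0, -0.1]
gripper_width: 0.996
grasp_force: 0.0
t: 13.35
eef_pos: [0.5806, -0.0137, 0.3328]
tool_rot: [0.0, 0.999, -0.037, 0.0]
contact_force: [0.0, -0.4, 0.3]
gripper_width: 0.998
grasp_force: 0.0
t: 13.6
eef_pos: [0.5805, -0.0137, 0.3295]
tool_rot: [0.0, 0.999, -0.037, -0.0]
contact_force: [-0.1, -0.3, -0.3]
gripper_width: 0.997
grasp_force: 0.0
```

```bash
python3 -m pendant '[[0.085,0,0,0.003,0],[0.085,0,0,0,0],[0.085,0,0,0,0]]' && python3 -m pendant '[[0.085,0,0,0.002,0],[0.085,0,0,0,0],[0.085,0,0,0,0]]'
```

```text
t: 13.85
eef_pos: [0.5806, -0.0137, 0.3265]
tool_rot: [0.0, 0.999, -0.037, -0.0]
contact_force: [0.3, 0.6, -0.0]
gripper_width: 0.998
grasp_force: 0.0
t: 14.1
eef_pos: [0.5806, -0.0137, 0.3246]
tool_rot: [0.0, 0.999, -0.038, -0.0]
contact_force: [0.3, 0.9, -0.1]
gripper_width: 0.995
grasp_force: 0.0
```

```bash
python3 -m pendant '[[0.085,0,0.007,0,0],[0.085,0,0.007,0,0],[0.085,0,0.007,0,0],[0.085,0,0.006,0,0],[0.085,0,0.006,0,0],[0.085,0,0,0,0],[0.085,0,0,0,0]]' && python3 -m pendant '[[0.085,0,0.006,0,0],[0.085,0,0.006,0,0],[0.085,0,0.006,0,0],[0.085,0,0,0,0],[0.085,0,0,0,0]]'
```

```text
t: 14.68
eef_pos: [0.5781, -0.0474, 0.3247]
tool_rot: [0.0, 0.999, -0.038, -0.0]
contact_force: [0.2, 0.3, 0.7]
gripper_width: 0.998
grasp_force: 0.0
t: 15.1
eef_pos: [0.5767, -0.0655, 0.3246]
tool_rot: [0.0, 0.999, -0.038, -0.0]
contact_force: [0.6, 0.2, -0.1]
gripper_width: 0.996
grasp_force: 0.0
```

```bash
cat > chk.py <<'E'
import sys
from fit import *
n=sys.argv[1]
p,d=bot.read_camera("scene");cv2.imwrite("pics/chk_%s.png"%sys.argv[2],cv2.resize(p[150:300,170:370],None,fx=4,fy=4))
for r in bot.trace(n,"scene")[:1]:
    m=r["mask"]&(d>0);v,u=np.nonzero(m);X=at_depth("scene",np.c_[u,v],d[m]);X=X[(abs(X[:,2]-.15)<.04)&(abs(X[:,0]-.573)<.05)]
    s=(X[:,:2]-[.5735,-.0999])@[.0752,.9972]+.08
    print(r["score"],len(X),"s range mm",np.percentile(s,[2,50,98])*1000,"x",np.percentile(X[:,0],[2,98]),"z",np.percentile(X[:,2],[2,98]))
E
python3 chk.py spacer 1
```

```text
0.92 524 s range mm [12.8763 33.1535 56.2732] x [0.5624 0.6011] z [0.1302 0.1787]
```

View pics/chk_1.png

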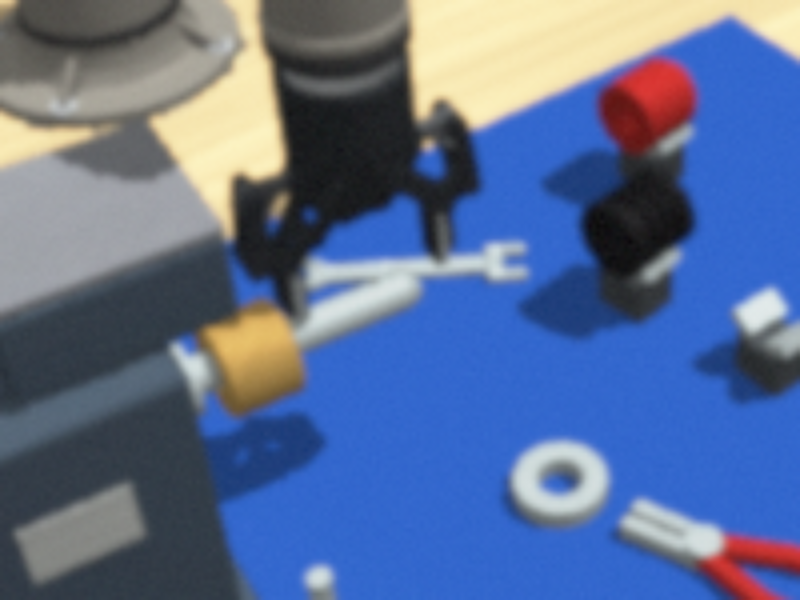

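The finger back is pushing the spacer (crop 250,360) well; the gap to the shoulder is about 12 mm. The knuckle at (240,190) sticks out towards the box, so I measure its clearance.

Run:
```python
from fit import *
p,d=bot.read_camera("scene");v,u=np.nonzero(d>0);X=at_depth("scene",np.c_[u,v],d[v,u])
D=X[:,:2]-[.5735,-.0999];s=D@[.0752,.9972]+.08;l=D@[.9972,-.0752]
for z in np.arange(.17,.34,.01):
    k=(abs(X[:,2]-z)<.005)&(abs(l)<.045)&(s>.026)&(s<.13)
    if k.sum()>3: print(round(z,3),k.sum(),"s min",np.sort(s[k])[[0,2]]*1000, "lat",np.percentile(l[k],[5,95])*1000)
k=(abs(l)<.05)&(s<.03)&(s>-.05)&(X[:,2]>.235)&(X[:,2]<.285);print("box front",np.percentile(s[k],[50,90,98])*1000)
```

```text
0.17 121 s min [26.1021 26.4344] lat [-10.5109  25.2019]
0.18 110 s min [26.5822 27.1837] lat [-7.8334 12.9095]
0.19 27 s min [58.8684 59.095 ] lat [-2.4141 12.5272]
0.2 17 s min [59.0302 60.0895] lat [ 5.0329 11.9805]
0.21 38 s min [43.5295 49.4942] lat [-7.3877 13.7536]
0.22 99 s min [40.8758 41.1584] lat [-8.1437 14.3634]
0.23 144 s min [40.9513 42.4477] lat [-12.058   16.8977]
0.24 108 s min [43.5701 43.6561] lat [-11.2146  17.2985]
0.25 125 s min [44.4876 44.7461] lat [-1.9349 19.5836]
0.26 163 s min [45.7541 45.9178] lat [-3.2133 19.3908]
0.27 107 s min [47.1197 47.7905] lat [-6.723 12.587]
0.28 45 s min [78.1333 78.1766] lat [-0.8225 36.647 ]
0.29 113 s min [77.812  78.2289] lat [ 2.9674 37.2521]
0.3 111 s min [77.5877 78.2316] lat [ 2.6775 37.8036]
0.31 119 s min [77.8038 77.9353] lat [ 0.6339 37.4696]
0.32 137 s min [77.5231 78.4041] lat [-6.3159 37.9229]
0.33 143 s min [79.5071 80.7171] lat [-2.3488 34.1586]
box front [-27.0155  -9.6999  -6.2367]
```

Knuckle ends about 6 mm short of the box: fine.

```bash
python3 -m pendant '[[0.085,0,0.004,0,0],[0.085,0,0.004,0,0],[0.085,0,0,0,0],[0.085,0,0,0,0]]' && python3 -m pendant '[[0.085,0,0.003,0,0],[0.085,0,0,0,0],[0.085,0,0,0,0]]' && python3 -m pendant '[[0.085,0,0.002,0,0],[0.085,0,0,0,0],[0.085,0,0,0,0]]'
```

```text
t: 15.58
eef_pos: [0.5761, -0.0731, 0.3247]
tool_rot: [0.0, 0.999, -0.038, -0.0]
contact_force: [-0.7, -0.9, -1.2]
gripper_width: 0.995
grasp_force: 0.0
t: 15.83
eef_pos: [0.576, -0.0758, 0.3247]
tool_rot: [0.0, 0.999, -0.038, 0.0]
contact_force: [0.2, 0.4, -0.1]
gripper_width: 0.993
grasp_force: 0.1
t: 16.08
eef_pos: [0.5758, -0.0776, 0.3247]
tool_rot: [0.0, 0.999, -0.038, 0.0]
contact_force: [0.2, 1.8, -0.0]
gripper_width: 0.995
grasp_force: 0.5
```

```bash
python3 -m pendant '[[0.085,0,0.0015,0,0],[0.085,0,0,0,0],[0.085,0,0,0,0]]' && python3 -m pendant '[[0.085,0,0.0015,0,0],[0.085,0,0,0,0],[0.085,0,0,0,0]]' && python3 chk.py spacer 2
```

```text
t: 16.33
eef_pos: [0.5757, -0.0791, 0.3247]
tool_rot: [0.0, 0.999, -0.038, 0.0]
contact_force: [-0.0, 0.7, 0.9]
gripper_width: 0.996
grasp_force: 0.6
t: 16.58
eef_pos: [0.5757, -0.0805, 0.3247]
tool_rot: [-0.0, 0.999, -0.038, 0.0]
contact_force: [-0.1, 1.4, 0.5]
gripper_width: 0.995
grasp_force: 0.8
0.98 481 s range mm [-1.0391 19.099  41.7826] x [0.5636 0.5999] z [0.137  0.1784]
```

```bash
python3 -m pendant '[[0.085,0,0.0015,0,0],[0.085,0,0,0,0],[0.085,0,0,0,0]]' && python3 -m pendant '[[0.085,0,0.0015,0,0],[0.085,0,0,0,0],[0.085,0,0,0,0]]' && python3 chk.py spacer 2
```

```text
t: 16.93
eef_pos: [0.5758, -0.081, 0.3249]
tool_rot: [-0.001, 0.999, -0.037, 0.0]
contact_force: [1.5, 5.4, 0.8]
gripper_width: 0.996
grasp_force: 2.6
t: 17.18
eef_pos: [0.5758, -0.0814, 0.325]
tool_rot: [-0.001, 0.999, -0.036, 0.0]
contact_force: [1.5, 8.6, 1.1]
gripper_width: 0.996
grasp_force: 4.1Traceback (most recent call last):
  File "chk.py", line 8, in <module>
    print(r["score"],len(X),"s range mm",np.percentile(s,[2,50,98])*1000,"x",np.percentile(X[:,0],[2,98]),"z",np.percentile(X[:,2],[2,98]))
                                         ~~~~~~~~~~~~~^^^^^^^^^^^^^
    return _quantile_unchecked(
        a, q, axis, out, overwrite_input, method, keepdims, weights)
    return _ureduce(a,
                    func=_quantile_ureduce_func,
    ...<5 lines>...
                    overwrite_input=overwrite_input,
                    method=method)
    r = func(a, **kwargs)
    result = _quantile(arr,
                       quantiles=q,
    ...<2 lines>...
                       out=out,
                       weights=wgt)
    slices_having_nans = np.isnan(arr[-1, ...])
                                  ~~~^^^^^^^^^
IndexError: index -1 is out of bounds for axis 0 with size 0
```

View pics/chk_2.png

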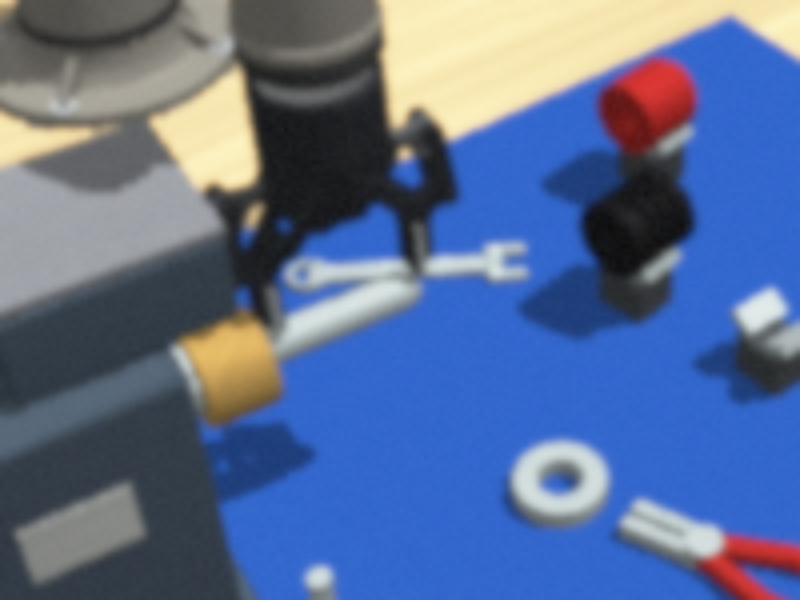

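The spacer is seated against the shoulder (crop 235,365) and the force rose to 8.6 N. Backing off and heading for the pulley.

```bash
python3 -m pendant '[[0.085,0,-0.012,0,0],[0.085,0,-0.015,0,0],[0.085,0,-0.01,-0.02,0],[0.085,0,-0.01,-0.02,0],[0.085,0,-0.01,-0.02,0],[0.085,0,0,0,0]]' && python3 -m pendant '[[0.085,0,0,0,-6.9],[0.085,0,0,0,-6.9],[0.085,0,0,0,-6.9],[0.085,0,0,0,-6.9],[0.085,0,0,0,-6.9],[0.085,0,0,0,-6.9],[0.085,0,0,0,-6.9],[0.085,0,0,0,-6.9],[0.085,0,0,0,-6.9],[0.085,0,0,0,-6.9],[0.085,0,0,0,-6.9],[0.085,0,0,0,-6.9]]' && python3 -m pendant '[[0.085,0,0,0,-6.9],[0.085,0,0,0,-6.9],[0.085,0,0,0,-6.9],[0.085,0.03,0,0,0],[0.085,0.035,0,0,0],[0.085,0.035,0,0,0],[0.085,0.035,0,0,0],[0.085,0.03,0,0,0],[0.085,0.02,0,0,0],[0.085,0,0,0,0],[0.085,0,0,0,0],[0.085,0,0,0,0]]' && python3 chk.py spacer 3
```

```text
t: 17.78
eef_pos: [0.5808, -0.0243, 0.3887]
tool_rot: [-0.0, 0.999, -0.036, 0.003]
contact_force: [0.9, 1.0, -0.0]
gripper_width: 0.992
grasp_force: 0.0
t: 18.78
eef_pos: [0.5794, -0.0275, 0.3839]
tool_rot: [0.0, 0.773, 0.635, -0.001]
contact_force: [-1.1, 0.3, -0.1]
gripper_width: 0.991
grasp_force: 0.0
t: 19.78
eef_pos: [0.5503, 0.1546, 0.3841]
tool_rot: [0.0, 0.649, 0.761, -0.001]
contact_force: [0.5, -0.9, -0.5]
gripper_width: 0.998
grasp_force: 0.0
0.87 501 s range mm [-1.5554 18.4833 40.941 ] x [0.5648 0.6006] z [0.1318 0.1786]
```

```bash
python3 -m pendant '[[0.085,0.015,0.0005,0.02,0],[0.085,0,0,0.03,0],[0.085,0,0,0.03,0],[0.085,0,0,0.03,0],[0.085,0,0,0.025,0],[0.085,0,0,0.015,0],[0.085,0,0,0.0075,0],[0.085,0,0,0,0],[0.085,0,0,0,0],[0.085,0,0,0,0]]' && python3 -m pendant '[[0.05,0,0,0,0],[0.05,0,0,0,0],[0.05,0,0,0,0],[0.05,0,0,0,0],[0.04,0,0,0,0],[0.04,0,0,0,0]]' 70
```

```text
t: 20.72
eef_pos: [0.5489, 0.1708, 0.2285]
tool_rot: [0.001, 0.648, 0.761, 0.001]
contact_force: [0.7, -0.5, -0.6]
gripper_width: 0.995
grasp_force: 0.0
t: 21.22
eef_pos: [0.5479, 0.171, 0.2286]
tool_rot: [0.0, 0.648, 0.761, -0.0]
contact_force: [-4.3, -2.4, 9.3]
gripper_width: 0.686
grasp_force: 76.1
```

```bash
python3 -m pendant '[[0.04,0,0,-0.015,0],[0.04,0,0,-0.025,0],[0.04,0,0,-0.025,0],[0.04,0,0,-0.011,0],[0.04,0,0,0,6.7],[0.04,0,0,0,6.7],[0.04,0,0,0,0],[0.04,0,0,0,0],[0.04,0,0,0,0]]'
```

```text
t: 21.97
eef_pos: [0.548, 0.1708, 0.303]
tool_rot: [-0.0, 0.731, 0.682, -0.0]
contact_force: [0.8, -0.6, -3.3]
gripper_width: 0.683
grasp_force: 77.1
```

```bash
python3 -m pendant '[[0.04,-0.0175,0.0058,0,0],[0.04,-0.0175,0.0058,0,0],[0.04,-0.0175,0.0058,0,0],[0.04,-0.0175,0.0058,0,0],[0.04,-0.0175,0.0058,0,0],[0.04,-0.0175,0.0058,0,0],[0.04,-0.0175,0.0058,0,0],[0.04,-0.0175,0.0059,0,0],[0.04,0,0,0,0],[0.04,0,0,0,0],[0.04,0,0,0,0]]' && python3 rel.py pulley .06
```

```text
t: 22.88
eef_pos: [0.5841, 0.0284, 0.303]
tool_rot: [-0.001, 0.732, 0.681, 0.0]
contact_force: [0.3, 0.8, -3.3]
gripper_width: 0.686
grasp_force: 77.1
[0.5841 0.0284 0.303 ] [-0.0005  0.732   0.6813  0.0001] [ 0.2889  0.7827 -3.29  ]
tool x ang 85.8941677143164
scene shaft 378 [ 0.5732 -0.0999] 85.98994625388066 0.00091887129467985 0.0008520338234133153
 part 418 [0.5803 0.0061] 91.22812367804569 z -0.000689382523436226 0.002929514333767848 len 0.03458902112021047
 lateral part-shaft (tool y) -0.35143719507570315 mm; along from shoulder 186.1804020567194 tcp lateral 1.8537013210998992
top shaft 164 [ 0.5888 -0.1232] 30.656600332374495 0.0031558933608785496 0.003918744837864803
no trace
```

```bash
python3 -m pendant '[[0.04,-0.01,0,0,0],[0.04,-0.01,0,0,0],[0.04,-0.01,0,0,0],[0.04,-0.008,0,0,0],[0.04,-0.008,0,0,0],[0.04,-0.004,0,0,0],[0.04,0,0,0,0],[0.04,0,0,0,0]]' && python3 -m pendant '[[0.04,-0.008,0,0,0],[0.04,-0.008,0,0,0],[0.04,-0.008,0,0,0],[0.04,-0.008,0,0,0],[0.04,-0.008,0,0,0],[0.04,0,0,0,0]]'
```

```text
t: 23.75
eef_pos: [0.5806, -0.0223, 0.3032]
tool_rot: [-0.0, 0.733, 0.68, 0.0]
contact_force: [-0.4, 0.0, -3.0]
gripper_width: 0.688
grasp_force: 77.1
t: 24.25
eef_pos: [0.5775, -0.0648, 0.3029]
tool_rot: [0.0, 0.734, 0.68, -0.001]
contact_force: [0.9, -1.0, -3.7]
gripper_width: 0.688
grasp_force: 77.1
```

```bash
python3 -m pendant '[[0.04,-0.008,0,0,0],[0.04,-0.008,0,0,0],[0.04,-0.007,0,0,0],[0.04,-0.005,0,0,0],[0.04,0,0,0,0],[0.04,0,0,0,0]]' && python3 -m pendant '[[0.04,-0.003,0,0,0],[0.04,0,0,0,0],[0.04,0,0,0,0]]' && python3 -m pendant '[[0.04,-0.002,0,0,0],[0.04,0,0,0,0],[0.04,0,0,0,0]]'
```

```text
t: 24.75
eef_pos: [0.5756, -0.0903, 0.3032]
tool_rot: [-0.0, 0.733, 0.68, 0.0]
contact_force: [0.0, 0.0, -3.8]
gripper_width: 0.686
grasp_force: 77.1
t: 25.0
eef_pos: [0.5754, -0.0927, 0.3032]
tool_rot: [0.0, 0.732, 0.681, 0.0]
contact_force: [-0.0, 0.9, -3.7]
gripper_width: 0.689
grasp_force: 77.1
t: 25.25
eef_pos: [0.5753, -0.0949, 0.3032]
tool_rot: [0.0, 0.733, 0.681, -0.0]
contact_force: [0.3, 0.8, -3.5]
gripper_width: 0.69
grasp_force: 77.1
```

```bash
python3 -m pendant '[[0.04,-0.002,0,0,0],[0.04,0,0,0,0],[0.04,0,0,0,0]]' && python3 -m pendant '[[0.04,-0.002,0,0,0],[0.04,0,0,0,0],[0.04,0,0,0,0]]'
```

```text
t: 25.5
eef_pos: [0.5751, -0.097, 0.3032]
tool_rot: [0.0, 0.733, 0.681, -0.0]
contact_force: [-0.9, -0.1, -4.0]
gripper_width: 0.692
grasp_force: 77.1
t: 25.75
eef_pos: [0.575, -0.0991, 0.3032]
tool_rot: [0.0, 0.733, 0.681, -0.0]
contact_force: [-0.3, 0.3, -4.2]
gripper_width: 0.686
grasp_force: 77.1
```

```bash
python3 -m pendant '[[0.04,-0.002,0,0,0],[0.04,0,0,0,0],[0.04,0,0,0,0]]' && python3 -m pendant '[[0.04,-0.0015,0,0,0],[0.04,0,0,0,0],[0.04,0,0,0,0]]' && python3 chk.py pulley 4; python3 chk.py spacer 4
```

```text
t: 26.0
eef_pos: [0.5749, -0.1002, 0.3033]
tool_rot: [-0.0, 0.732, 0.681, 0.0]
contact_force: [-1.0, 3.0, -2.8]
gripper_width: 0.684
grasp_force: 77.2
t: 26.25
eef_pos: [0.5748, -0.1005, 0.3033]
tool_rot: [-0.001, 0.732, 0.681, 0.001]
contact_force: [-0.2, 6.6, -3.4]
gripper_width: 0.686
grasp_force: 77.1
0.83 281 s range mm [43.5199 55.0773 72.3053] x [0.561  0.6038] z [0.1396 0.1808]
0.8 472 s range mm [-0.4825 19.9836 41.2797] x [0.5635 0.6   ] z [0.1347 0.1787]
```

View pics/chk_4.png

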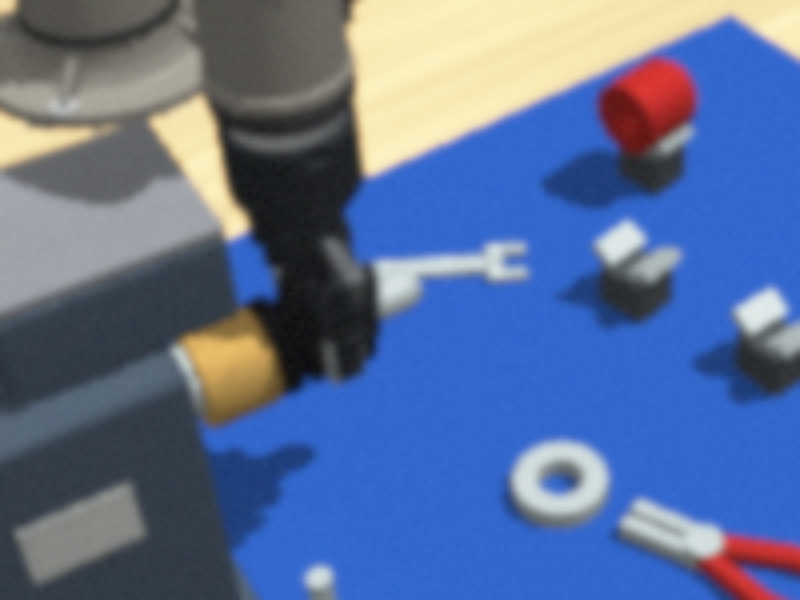

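The pulley sits against the spacer (crop 325,320; no gap at 283), force 6.6 N. Releasing, then off to the cap.

```bash
python3 -m pendant '[[0.04,0.001,0,0.002,0],[0.04,0,0,0.001,0],[0.07,0,0,0,0],[0.085,0,0,0,0],[0.085,0,0,0,0],[0.085,0,0,0,0],[0.085,0,0,-0.02,0],[0.085,0,0,-0.03,0],[0.085,0,0,-0.04,0],[0.085,0,0,0,0],[0.085,0,0,0,0]]' && python3 -m pendant '[[0.085,0.03,0,0,-6.7],[0.085,0.03,-0.004,0,-6.7],[0.085,0.032,-0.007,0,0],[0.085,0.032,-0.007,0,0],[0.085,0.032,-0.007,0,0],[0.085,0.032,-0.007,0,0],[0.085,0.032,-0.007,0,0],[0.085,0.032,-0.007,0,0],[0.085,0.032,-0.007,0,0],[0.085,0.032,-0.007,0,0],[0.085,0.02,-0.004,0,0],[0.085,0,0,0,0]]' && python3 -m pendant '[[0.085,0,0,0,0],[0.085,0,0,0,0]]' && python3 chk.py pulley 5; python3 chk.py spacer 5
```

```text
t: 27.37
eef_pos: [0.5756, -0.1016, 0.3929]
tool_rot: [0.002, 0.733, 0.68, 0.001]
contact_force: [-0.8, 0.6, -0.6]
gripper_width: 0.994
grasp_force: 0.0
t: 28.37
eef_pos: [0.4657, 0.2255, 0.3897]
tool_rot: [-0.001, 0.645, 0.764, 0.0]
contact_force: [-0.4, 0.0, -0.2]
gripper_width: 1.0
grasp_force: 0.0
t: 28.53
eef_pos: [0.4686, 0.2202, 0.3893]
tool_rot: [-0.0, 0.648, 0.761, -0.001]
contact_force: [0.4, -0.2, -0.4]
gripper_width: 0.997
grasp_force: 0.0
0.85 603 s range mm [ 43.9914  74.0463 100.3951] x [0.5595 0.6043] z [0.1336 0.1783]
0.7 445 s range mm [-1.2846 18.1462 39.7135] x [0.5681 0.6002] z [0.1335 0.1785]
```

View pics/chk_5.png

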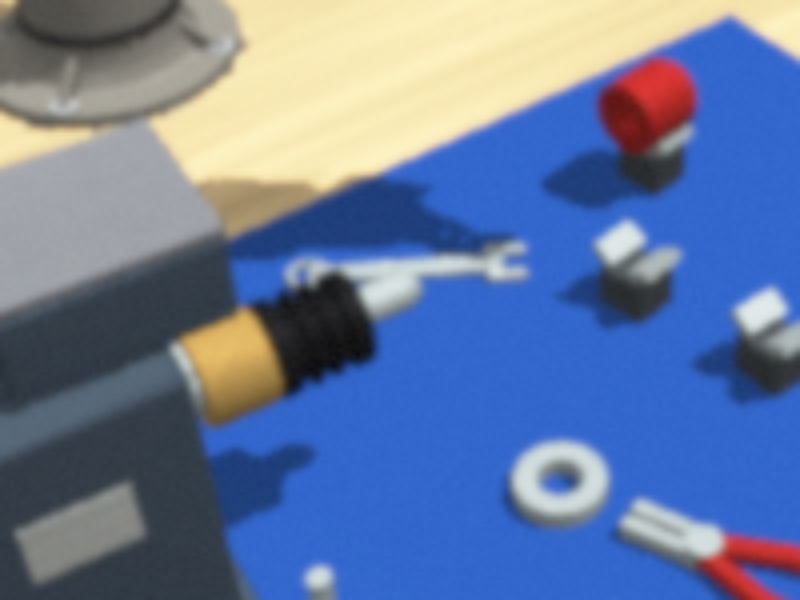

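Spacer and pulley are both home, without gaps (crop 235,365 and 325,330). On to the cap.

```bash
python3 -m pendant '[[0.085,0.022,-0.009,0,0],[0.085,0.0233,-0.0091,0,0],[0.085,0,0,0.03,0],[0.085,0,0,0.03,0],[0.085,0,0,0.03,0],[0.085,0,0,0.02,0],[0.085,0,0,0,0],[0.085,0,0,0,0]]'
```

```text
t: 29.4
eef_pos: [0.4434, 0.2625, 0.2798]
tool_rot: [-0.0, 0.648, 0.761, -0.001]
contact_force: [1.6, 0.2, 0.1]
gripper_width: 0.991
grasp_force: 0.0
```

```bash
python3 -m pendant '[[0.085,0,0,0.02,0],[0.085,0,0,0.02,0],[0.085,0,0,0.012,0],[0.085,0,0,0,0],[0.085,0,0,0,0],[0.05,0,0,0,0],[0.05,0,0,0,0],[0.05,0,0,0,0],[0.05,0,0,0,0],[0.04,0,0,0,0],[0.04,0,0,0,0]]' 60 && python3 -m pendant '[[0.04,0,0,-0.015,0],[0.04,0,0,-0.025,0],[0.04,0,0,-0.025,0],[0.04,0,0,-0.0105,0],[0.04,0,0,0,6.7],[0.04,0,0,0,6.7],[0.04,0,0,0,0],[0.04,0,0,0,0],[0.04,0,0,0,0]]'
```

```text
t: 30.32
eef_pos: [0.4424, 0.2634, 0.2297]
tool_rot: [0.0, 0.648, 0.762, -0.0]
contact_force: [-5.3, -2.3, 10.8]
gripper_width: 0.69
grasp_force: 64.4
t: 31.07
eef_pos: [0.4431, 0.263, 0.3035]
tool_rot: [0.0, 0.731, 0.682, -0.0]
contact_force: [0.1, 0.3, -0.8]
gripper_width: 0.688
grasp_force: 65.5
```

```bash
python3 -m pendant '[[0.04,-0.019,0.0131,-0.0001,0],[0.04,-0.019,0.0131,-0.0001,0],[0.04,-0.019,0.0131,-0.0001,0],[0.04,-0.019,0.0131,-0.0001,0],[0.04,-0.019,0.0131,-0.0001,0],[0.04,-0.019,0.0131,-0.0001,0],[0.04,-0.019,0.0131,-0.0001,0],[0.04,-0.019,0.0131,-0.0001,0],[0.04,-0.019,0.0131,-0.0001,0],[0.04,-0.019,0.0131,-0.0001,0],[0.04,-0.019,0.0131,0,0],[0.04,-0.0186,0.0132,0,0]]' && python3 -m pendant '[[0.04,0,0,0,0],[0.04,0,0,0,0],[0.04,0,0,0,0],[0.04,0,0,0,0]]' && python3 rel.py cap .06
```

```text
t: 32.07
eef_pos: [0.5838, 0.0233, 0.3042]
tool_rot: [-0.0, 0.732, 0.682, -0.0]
contact_force: [-0.1, -0.6, -1.8]
gripper_width: 0.69
grasp_force: 65.5
t: 32.4
eef_pos: [0.5829, 0.0258, 0.3046]
tool_rot: [-0.0, 0.732, 0.682, 0.0]
contact_force: [0.9, -0.1, -0.9]
gripper_width: 0.69
grasp_force: 65.5
[0.5829 0.0258 0.3046] [-0.0004  0.7316  0.6817  0.    ] [ 0.8917 -0.1002 -0.9268]
tool x ang 85.9584680810576
scene shaft 601 [ 0.5881 -0.1012] 84.63204583697124 0.008932185280031686 0.0034949605148381375
 part 370 [0.5812 0.018 ] 87.27932909253032 z 0.0008394124694854667 0.0019491472500523417 len 0.04747571937101369
 lateral part-shaft (tool y) -18.081742076223378 mm; along from shoulder 198.08227624436847 tcp lateral -17.053262295190464
top shaft 188 [ 0.5886 -0.1228] 30.812478259205673 0.012408934462078308 0.0023472577644691912
no trace
```

```bash
python3 -m pendant '[[0.04,0,0.0012,0,0],[0.04,-0.01,0,0,0],[0.04,-0.01,0,0,0],[0.04,-0.008,0,0,0],[0.04,-0.005,0,0,0],[0.04,-0.005,0,0,0],[0.04,0,0,0,0],[0.04,0,0,0,0]]' && python3 -m pendant '[[0.04,-0.005,0,0,0],[0.04,-0.005,0,0,0],[0.04,0,0,0,0],[0.04,0,0,0,0]]'
```

```text
t: 33.27
eef_pos: [0.5818, -0.0138, 0.3047]
tool_rot: [-0.0, 0.733, 0.68, 0.0]
contact_force: [-0.3, 0.6, -2.5]
gripper_width: 0.688
grasp_force: 65.5
t: 33.6
eef_pos: [0.5811, -0.0238, 0.3046]
tool_rot: [0.0, 0.733, 0.68, -0.0]
contact_force: [-0.1, 0.3, -1.2]
gripper_width: 0.694
grasp_force: 65.5
```

```bash
python3 -m pendant '[[0.04,-0.006,0,0,0],[0.04,-0.006,0,0,0],[0.04,-0.003,0,0,0],[0.04,0,0,0,0],[0.04,0,0,0,0]]' && python3 -m pendant '[[0.04,-0.002,0,0,0],[0.04,0,0,0,0],[0.04,0,0,0,0]]' && python3 -m pendant '[[0.04,-0.002,0,0,0],[0.04,0,0,0,0],[0.04,0,0,0,0]]'
```

```text
t: 34.02
eef_pos: [0.58, -0.0388, 0.3047]
tool_rot: [0.0, 0.733, 0.68, -0.0]
contact_force: [0.3, 0.3, -0.9]
gripper_width: 0.688
grasp_force: 65.5
t: 34.27
eef_pos: [0.5799, -0.0403, 0.3047]
tool_rot: [-0.0, 0.733, 0.681, -0.0]
contact_force: [0.2, 0.1, -2.0]
gripper_width: 0.69
grasp_force: 65.5
t: 34.52
eef_pos: [0.5797, -0.0425, 0.3047]
tool_rot: [0.0, 0.733, 0.681, -0.0]
contact_force: [-0.7, -0.7, -2.4]
gripper_width: 0.69
grasp_force: 65.5
```

```bash
python3 -m pendant '[[0.04,-0.0015,0,0,0],[0.04,0,0,0,0],[0.04,0,0,0,0]]' && python3 -m pendant '[[0.04,-0.0015,0,0,0],[0.04,0,0,0,0],[0.04,0,0,0,0]]' && python3 -m pendant '[[0.04,-0.0015,0,0,0],[0.04,0,0,0,0],[0.04,0,0,0,0]]'; python3 chk.py cap 6
```

```text
t: 34.77
eef_pos: [0.5796, -0.044, 0.3047]
tool_rot: [0.0, 0.733, 0.681, -0.0]
contact_force: [-0.5, -0.0, -2.0]
gripper_width: 0.69
grasp_force: 65.5
t: 35.02
eef_pos: [0.5795, -0.0455, 0.3047]
tool_rot: [0.0, 0.733, 0.681, -0.0]
contact_force: [-0.1, 0.8, -1.3]
gripper_width: 0.689
grasp_force: 65.5
t: 35.27
eef_pos: [0.5794, -0.0468, 0.3047]
tool_rot: [-0.0, 0.733, 0.681, 0.0]
contact_force: [0.8, 0.4, -0.4]
gripper_width: 0.69
grasp_force: 65.6
0.59 4048 s range mm [-362.9434 -269.6062 -157.7494] x [0.5843 0.6209] z [0.1146 0.1892]
```

```bash
python3 -m pendant '[[0.04,-0.0015,0,0,0],[0.04,0,0,0,0],[0.04,0,0,0,0]]' && python3 -m pendant '[[0.04,-0.001,0,0,0],[0.04,0,0,0,0],[0.04,0,0,0,0]]'; python3 chk.py cap 6
```

```text
t: 35.62
eef_pos: [0.5793, -0.0472, 0.3048]
tool_rot: [-0.001, 0.732, 0.681, 0.001]
contact_force: [0.2, 5.4, -1.4]
gripper_width: 0.689
grasp_force: 65.5
t: 35.87
eef_pos: [0.5793, -0.0474, 0.3049]
tool_rot: [-0.001, 0.732, 0.681, 0.001]
contact_force: [-0.0, 7.8, -2.0]
gripper_width: 0.691
grasp_force: 65.4
0.6 202 s range mm [102.5592 112.6    122.7531] x [0.5678 0.6076] z [0.1408 0.1815]
```

View pics/chk_6.png

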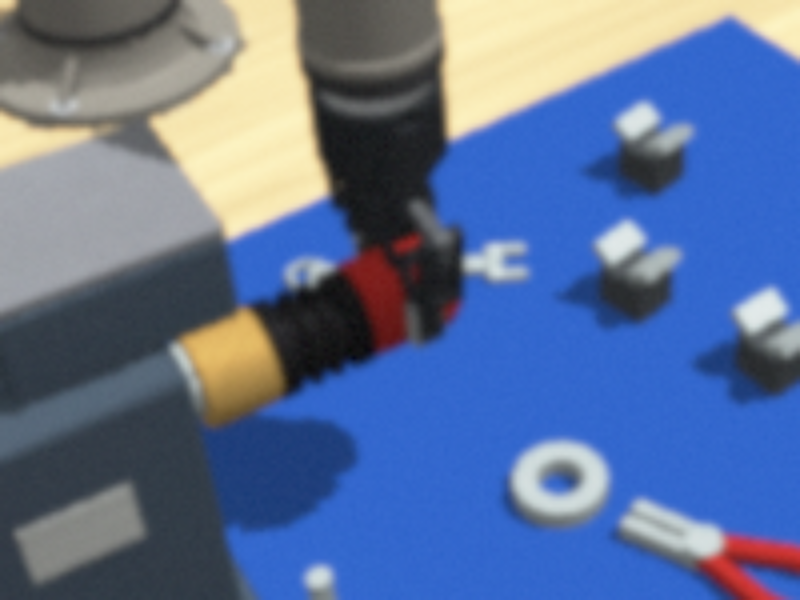

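The cap's rim meets the pulley (crop 365,300) and the force rose to 7.8 N. Releasing and withdrawing upwards.

```bash
python3 -m pendant '[[0.04,0.001,0,0.001,0],[0.04,0,0,0.001,0],[0.07,0,0,0,0],[0.085,0,0,0,0],[0.085,0,0,0,0],[0.085,0,0,0,0],[0.085,0,0,-0.02,0],[0.085,0,0,-0.03,0],[0.085,0,0,-0.04,0],[0.085,0,0,-0.04,0],[0.085,0,0,0,0],[0.085,0,0,0,0]]' && python3 -m pendant '[[0.085,0,0,0,0],[0.085,0,0,0,0],[0.085,0,0,0,0],[0.085,0,0,0,0]]' && for n in spacer pulley cap; do python3 chk.py $n 7; done
```

```text
t: 36.97
eef_pos: [0.5799, -0.0485, 0.4355]
tool_rot: [0.002, 0.733, 0.68, 0.002]
contact_force: [-0.2, 0.4, -0.7]
gripper_width: 0.999
grasp_force: 0.0
t: 37.3
eef_pos: [0.579, -0.0485, 0.4314]
tool_rot: [-0.001, 0.733, 0.681, -0.001]
contact_force: [-0.3, 0.4, 1.1]
gripper_width: 0.995
grasp_force: 0.0
0.9 492 s range mm [-1.5061 19.5229 41.579 ] x [0.564  0.6003] z [0.1343 0.1786]
0.73 606 s range mm [43.4272 72.6765 99.6716] x [0.5575 0.6039] z [0.1343 0.178 ]
0.62 571 s range mm [102.4541 129.172  160.0043] x [0.564  0.6092] z [0.1383 0.1799]
```

View pics/chk_7.png

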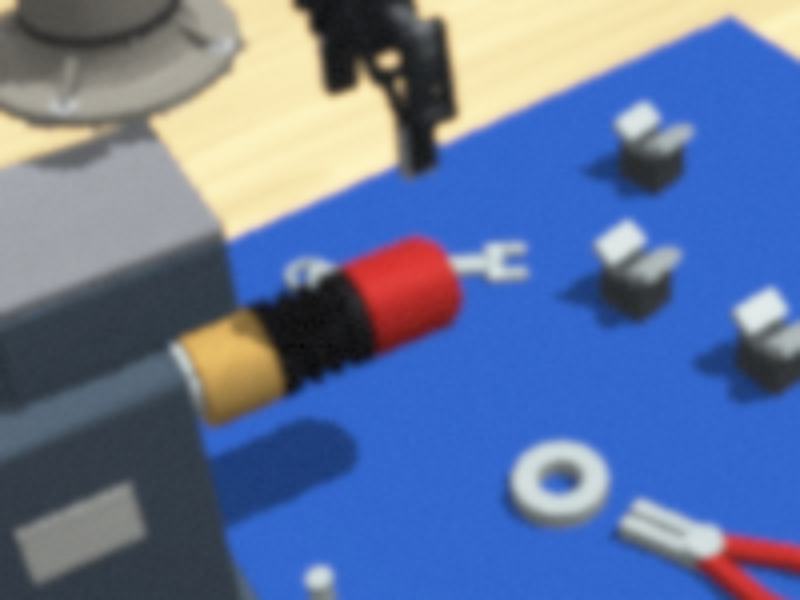

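All three parts are on the shaft and touching, with no gaps (crop 235,365 / 320,335 / 405,295), and the gripper is clear.

```bash
python3 -c "
from station import bot
print(bot.hand_in())"
```

```text
the job is handed in; nothing more can be done
None
```

The spacer, pulley and end cap are on the shaft, each pushed home in order and let go of. The last picture shows no gaps between them and the gripper clear. I handed the job in at about 37 s; the hand-in gave no verdict.

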